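# Knock down the biscuit press's lock pins

## Task

Take the wooden mallet and, with the face of its head, knock the press's two round-headed pins fully down, each with a brisk blow rather than a slow push; only then knock the square-headed pin down in the same way. Leave the tall slim pin up, keep your fingers off all the pins, and do not disturb the other things on the bench. Finally stand the mallet gently upright on its head in the middle of the square wooden board and let go.

Things in the scene. Friction and masses are not known exactly. Their poses are not given: they have to be found in the camera images.
- mallet: loose wooden mallet, about 0.42 kg, standing on its striking face among the clutter. Head: upright cylinder 54 mm dia, 72 mm high. Handle: straight level bar of rectangular section, 22 mm wide and 30 mm high, from the head to 150 mm from the head's axis, its centre line 42 mm above the striking face. Origin: centre of the round striking face (underside); +z up the head, handle along -x. Total 177 mm long.
- mallet_grip (a point): point on the handle's centre line, 65 mm from the head's axis, 42 mm above the striking face: a good place to grip across the 22 mm width, close to the head.
- board: fixed square wooden board, 120 x 120 x 10 mm, flat on the table. Origin: centre of its underside, so its top is at 10 mm.
- press: fixed white biscuit-forming press. Deck 220 (x) x 340 (y) mm, its top 70 mm above the table; origin: centre of its underside on the table, its front at -x faces the robot. The four pins stand in a row along y at x = -60 mm, at y = -112.5, -37.5, 37.5 and 112.5 mm. Behind the pins is a steel mould block with its front face at x = -15 mm, 300 mm wide, reaching 113 mm above the table; an aluminium ejector plate on it rises 14 mm when the square-headed pin goes down.
- round_a_collar: dark steel collar, a 42 mm dia, 16 mm high disc fixed on the press deck; the first round-headed lock pin (flat steel head 40 mm dia, 12 mm thick) stands up through it. Origin: centre of the collar's underside, 70 mm above the table, on the pin's axis. The four collars stand 75 mm apart in a row, in any order.
- round_a_top (a point): centre of the top of the first round-headed lock pin; about 115 mm above the table when up, 101 mm when down; moves with the pin.
- round_a_pin (a joint): how far the first round-headed lock pin is pressed down, m: 0 fully up, 0.014 fully down. Snap-over spring: it pushes up with about 7 N at the top, fading to nothing at 0.007; past 0.007 it snaps the pin down and keeps it down; short of that the pin springs back up. It is also damped (about 35 N per m/s), so the mallet must follow through for at least 8 mm below the pin's raised top.
- round_b_collar: dark steel collar, a 42 mm dia, 16 mm high disc fixed on the press deck; the second round-headed lock pin (flat steel head 40 mm dia, 12 mm thick; like the first) stands up through it. Origin: centre of the collar's underside, 70 mm above the table, on the pin's axis. The four collars stand 75 mm apart in a row, in any order.
- round_b_top (a point): centre of the top of the second round-headed lock pin; about 115 mm above the table when up, 101 mm when down; moves with the pin.
- round_b_pin (a joint): how far the second round-headed lock pin is pressed down, m: 0 fully up, 0.014 fully down. Snap-over spring: it pushes up with about 7 N at the top, fading to nothing at 0.007; past 0.007 it snaps the pin down and keeps it down; short of that the pin springs back up. It is also damped (about 35 N per m/s), so the mallet must follow through for at least 8 mm below the pin's raised top.
- square_collar: dark steel collar, a 42 mm dia, 16 mm high disc fixed on the press deck; the square-headed ejector pin (flat steel head 38 x 38 mm, 12 mm thick) stands up through it. Origin: centre of the collar's underside, 70 mm above the table, on the pin's axis. The four collars stand 75 mm apart in a row, in any order.
- square_top (a point): centre of the top of the square-headed ejector pin; about 115 mm above the table when up, 101 mm when down; moves with the pin.
- square_pin (a joint): how far the square-headed ejector pin is pressed down, m: 0 fully up, 0.014 fully down. Snap-over spring: it pushes up with about 7 N at the top, fading to nothing at 0.007; past 0.007 it snaps the pin down and keeps it down; short of that the pin springs back up. It is also damped (about 35 N per m/s), so the mallet must follow through for at least 8 mm below the pin's raised top.
- slim_collar: dark steel collar, a 42 mm dia, 16 mm high disc fixed on the press deck; the slim headless vent pin (plain steel rod 13 mm dia, much taller than the others) stands up through it. Origin: centre of the collar's underside, 70 mm above the table, on the pin's axis. The four collars stand 75 mm apart in a row, in any order.
- slim_top (a point): centre of the top of the slim headless vent pin; about 145 mm above the table when up, 131 mm when down; moves with the pin.
- slim_pin (a joint): how far the slim headless vent pin is pressed down, m: 0 fully up, 0.014 fully down. Snap-over spring: it pushes up with about 7 N at the top, fading to nothing at 0.007; past 0.007 it snaps the pin down and keeps it down; short of that the pin springs back up. It is also damped (about 35 N per m/s), so the mallet must follow through for at least 8 mm below the pin's raised top.
- bowl: bystander: loose steel bowl, 100 mm dia, 60 mm high. Origin: centre of its underside.
- oil: bystander: loose green glass bottle, 66 mm dia, 210 mm high. Origin: centre of its underside.
- canister: bystander: loose steel jar with a white cap, 90 mm dia, 130 mm high. Origin: centre of its underside.
- tin: bystander: loose dark open baking tin, 190 (x) x 100 (y) x 60 mm. Origin: centre of its underside.
- scraper: bystander: loose bench scraper lying flat, 110 mm wide (y), 80 mm long (x), 20 mm high at its wooden grip. Origin: on the table under the blade's centre.
- cutter: bystander: loose thin steel cutter ring, 70 mm dia, 45 mm high. Origin: centre of its underside.
Things that resemble listed ones, but are neither listed nor needed, are in the scene too. Leave any red look-alike of the mallet alone.

How it is judged:
On the way, in this order (a step that is already met when the one before it is completed fails the run):
1. the mallet is held by the fingers and lifted clear of the table (contact force between the fingers and mallet above 2 N and height (world z) of mallet above 0.08 m), for 0.1 s.
2. a round-headed pin is struck with the moving mallet (mallet faster than 0.06 m/s while touching it) (((contact force between mallet and round_a_pin above 0.5 N and linear speed of mallet above 0.06 m/s and value of joint round_a_pin above 0.0005 m) or (contact force between mallet and round_b_pin above 0.5 N and linear speed of mallet above 0.06 m/s and value of joint round_b_pin above 0.0005 m))).
3. with that pin down, the other round-headed pin is struck in the same way (((value of joint round_a_pin above 0.0115 m and (contact force between mallet and round_b_pin above 0.5 N and linear speed of mallet above 0.06 m/s and value of joint round_b_pin above 0.0005 m)) or (value of joint round_b_pin above 0.0115 m and (contact force between mallet and round_a_pin above 0.5 N and linear speed of mallet above 0.06 m/s and value of joint round_a_pin above 0.0005 m)))).
4. with both round-headed pins down, the square-headed pin is struck in the same way (value of joint each of round_a_pin, round_b_pin above 0.0115 m and contact force between mallet and square_pin above 0.5 N and linear speed of mallet above 0.06 m/s and value of joint square_pin above 0.0005 m).
At the end, for the whole second after the job is handed in: Both round-headed pins and the square-headed pin are down (joints above 0.0115 m of 0.014), the slim pin is up (below 0.003 m), and the mallet stands released and at rest on its striking face on the board, its head's axis within 30 mm of the board's centre and within 0.1 rad of vertical (value of joint each of round_a_pin, round_b_pin, square_pin above 0.0115 m and value of joint slim_pin below 0.003 m and horizontal distance between mallet and board below 0.03 m and height (world z) of mallet between 0.006 and 0.016 m and angle between mallet's own z axis and vertical below 0.1 rad and linear speed of mallet below 0.02 m/s and contact force between the fingers and mallet below 0.1 N); the robot touches nothing.
It fails at once if the square-headed pin is driven past half way before both round-headed pins are down (value of joint square_pin above 0.007 m and not (value of joint each of round_a_pin, round_b_pin above 0.0115 m)).
It fails at once if the slim pin is pressed more than 4 mm (value of joint slim_pin above 0.004 m).
It fails at once if the robot touches a pin itself (more than 1 N) (contact force between any of the fingers, the arm and round_a_pin above 1 N or contact force between any of the fingers, the arm and round_b_pin above 1 N or contact force between any of the fingers, the arm and square_pin above 1 N or contact force between any of the fingers, the arm and slim_pin above 1 N).
It fails at once if the mallet drops onto the board (faster than 0.35 m/s within 50 mm above it) (horizontal distance between mallet and board below 0.08 m and height (world z) of mallet below 0.06 m and linear speed of mallet above 0.35 m/s).
It fails at once if a bystander is moved more than 30 mm or tipped over (distance of any of bowl, oil, canister, tin, scraper, cutter from where it was at the start of the episode above 0.03 m or angle between any of bowl, oil, canister, tin, scraper, cutter's own z axis and vertical above 0.5 rad).
It also fails if it takes over 59 s, if anything falls off the work surface, if the arm or the gripper's body presses on something with over 40 N, if the wrist force passes 120 N, or if a joint passes its speed limit or range.

## Robot

A 6-joint arm with a two-finger parallel gripper is mounted at the origin on the work surface. World frame = base frame: x ahead of the robot, y to its left, z up, the work surface at z = 0. Lengths are in m, angles in rad, forces in N, time in s.
With the tool pointing down it reaches from about 0.25 to 0.725 m from the base axis. Payload 9.7 kg.
Tool frame: the origin (TCP) lies at the very end of the fingers, on their centre line; the grasp point (between the pads) lies 19 mm behind it; z points along the fingers, y is the line along which they close (so a half turn about z gives the same grasp; the last joint's range is limited). The gripper opens to 85 mm and grips with 20 to 120 N. Pads are 22 mm wide; open, the fingers measure 114 mm over their backs; the gripper's body (76 mm by 85 mm) begins 54 mm behind the grasp point. The pads swing forward as they close: fully open they stand 13 mm farther back than shut.
Start: joints at [-1.319, 0.087, 0.176, 1.66, 0, 1.571], TCP at [0.137, -0.533, 0.231] pointing down, gripper open.
Joint ranges: [-3.13, 3.13], [-0.85, 1.81], [-1.15, 1.24], [-2.2, 2.28], [-1.44, 1.52], [-3.14, 3.14]. Speed limits (rad/s): [2.22, 2.22, 2.57, 3.14, 3.14, 3.14].

## Interface

Orientations are given as a rotation vector (axis times angle).
In Python, from plant import bot gives the robot as it stands. The module is installed in compiled form; this text tells all that it offers.
- The arm moves only by the tool move_arm, never from a script. Its argument "moves" is a list of rows, each an object with "delta_rot": the turn, a rotation vector about the tool's x, y, z in degrees, a list of three; "slide": the shift along the tool's x, y, z in mm, a list of three; "fingers": the closure in counts, from 0 (fully open) to 255 (shut). In form: [{"delta_rot": [ax, ay, az], "slide": [tx, ty, tz], "fingers": fingers}, ...]. A call has 1 to 12 rows; each row is the pose to reach, as a shift and turn from the pose commanded when the call began, along the tool's axes at that moment; what a row does not reach only later rows make up. A row lasts 1/10 s, in which the tool goes at most 50 mm and 8.59 degrees, less where a joint would pass 70% of its speed; a pose out of reach is approached as far as the arm can. A call with a gripper value outside its range is refused whole. The fingers move at their own pace and stop on an object; "newtons" is the grip in N (left out, the last holds). Time passes only in rows, so rows that repeat a pose let the fingers close. It gives the time, the measured TCP pose, the force, the opening and the grip force at its end, in the units of the state.
- bot.state(): the state, without advancing time (a new reading comes with each control period).
- bot.read_camera(name): name is "side" or "top" or "wrist"; returns (picture, depth): 400x640x3 uint8, red, green, blue; 400x640 float32, m along the optical axis (not along the pixel's ray), 0 where there is no reading.
- bot.get_calibration(name): a dict with "fx", "fy", "cx", "cy" (pixels), "rvec" (rotation vector, rad) and "tvec" (3), from world to camera coordinates, as OpenCV has them. Camera axes: x right, y down, z forward; pixel columns grow to the right and rows downward; lengths in m; the calibration is good to about 2 mm. A picture is of the moment at which its call begins: read the wrist's pose just before it. get_calibration takes no time and is no camera call; for the wrist camera it gives the pose at the moment of the call.
- bot.close_job(): hands the job in; it is judged then, once.
Trained networks look in the newest picture that a camera, given by its name, has taken for a name from the list of things; names that differ only in an ending like _2 or _b are one class to them, and where a whole thing is asked for, a point or a joint stands for the part that bears it (a point fixed in the world has none). Each returns a list of dicts, best first, with "score" (0 to 1); they miss things now and then, are a little off and sometimes report something else, mostly with a low value. They report only what shows in the picture. A call takes as long as a camera call. They do not tell look-alikes from the thing itself.
- bot.recognise(camera, target): "point" ([column, row] in pixels, amid what is visible of it).
- bot.landmark_of(camera, target): "point" ([column, row] in pixels: a listed point, or the origin of a listed thing).
The state is a dict: "time_s": time; "qpos": joint angles; "dq": joint speeds; "joint_torque": joint torques, N m; "eef_pos": TCP position; "eef_rot": TCP orientation; "force": force on the tool from outside, world axes, zero at the start; "torque": the same for the moment, N m; "finger_gap": finger opening in m; "finger_force": force on a finger pad.
Only numpy, scipy, OpenCV 4.12 (cv2) and the standard library are available. Lean on these libraries where they do the work, as an engineer would, in place of code of your own. Each camera call takes 0.05 s, during which the arm holds its last target. There are 200 camera calls.

## Working session

There is one attempt and no reset: what is moved stays moved. The work goes in short steps, Python scripts to look and compute and a tool call to move; the robot and the scene stay as the last step left them, time stands still between calls to the robot, and variables do not carry over. Pictures are saved under pics/ and viewed, at most 10 in all, crops included, and the job is handed in when it is done.

Besides the shell and the picture viewer there is one more tool, called after "Call:" as name(argument=value, ...) on one line, values as JSON. move_arm: Moves the arm, as the interface text tells. Its arguments: {"type":"object","properties":{"moves":{"type":"array","items":{"type":"object","properties":{"delta_rot":{"type":"array","items":{"type":"number"}},"slide":{"type":"array","items":{"type":"number"}},"fingers":{"type":"number"}}}},"newtons":{"type":"number"}},"required":["moves"]}

```bash
mkdir -p pics && cat > h.py <<'E'
from plant import bot
import numpy as np, cv2
from scipy.spatial.transform import Rotation as R
def ray(cal,depth,px,z=None):
    u,v=px; Rm=R.from_rotvec(np.ravel(cal['rvec'])).as_matrix(); t=np.ravel(cal['tvec'])
    d=np.array([(u-cal['cx'])/cal['fx'],(v-cal['cy'])/cal['fy'],1.])
    c=-Rm.T@t; w=Rm.T@d
    if z is not None: return c+w*(z-c[2])/w[2]
    return c+w*depth[int(round(v)),int(round(u))]
def save(n,im): cv2.imwrite('pics/'+n,im[:,:,::-1])
E
python3 - <<'E'
from h import *
ims=[]
for c in ['top','side']:
    im,d=bot.read_camera(c); cal=bot.get_calibration(c); save(c+'1.png',im)
    np.savez(c+'.npz',im=im,d=d)
    for n,z in [('mallet',0),('mallet_grip',.042),('board',0),('press',0),('round_a_collar',.07),('round_a_top',.115),('square_collar',.07),('square_top',.115),('slim_collar',.07),('slim_top',.145),('bowl',0),('oil',0),('canister',0),('tin',0),('scraper',0),('cutter',0)]:
        print(c,n,[(np.round(r['point']).tolist(),round(r['score'],2),ray(cal,d,r['point'],z).round(3).tolist()) for r in bot.landmark_of(c,n)[:4]])
print(bot.state())
E
```

```text
top mallet [([175.0, 279.0], 0.88, [0.286, 0.458, 0.0]), ([214.0, 231.0], 0.74, [0.436, 0.328, 0.0])]
top mallet_grip [([164.0, 264.0], 0.94, [0.335, 0.48, 0.042]), ([221.0, 252.0], 0.63, [0.359, 0.297, 0.042])]
top board [([407.0, 229.0], 0.87, [0.39, -0.32, 0.0]), ([181.0, 193.0], 0.32, [0.575, 0.436, 0.0])]
top press [([311.0, 155.0], 0.84, [0.676, -0.017, 0.0])]
top round_a_collar [([282.0, 173.0], 0.74, [0.6, 0.085, 0.07]), ([214.0, 228.0], 0.42, [0.432, 0.309, 0.07]), ([404.0, 227.0], 0.23, [0.39, -0.295, 0.07])]
top round_a_top [([280.0, 170.0], 0.41, [0.597, 0.086, 0.115]), ([217.0, 177.0], 0.35, [0.588, 0.286, 0.115]), ([300.0, 163.0], 0.25, [0.614, 0.019, 0.115])]
top square_collar [([303.0, 171.0], 0.59, [0.6, 0.015, 0.07])]
top square_top [([302.0, 164.0], 0.48, [0.612, 0.013, 0.115]), ([445.0, 157.0], 0.45, [0.6, -0.446, 0.115])]
top slim_collar [([181.0, 194.0], 0.43, [0.554, 0.415, 0.07]), ([327.0, 167.0], 0.41, [0.608, -0.066, 0.07])]
top slim_top [([326.0, 156.0], 0.58, [0.622, -0.062, 0.145]), ([278.0, 167.0], 0.21, [0.597, 0.091, 0.145])]
top bowl [([390.0, 174.0],
[... 2239 characters left out ...]
)]
{'time_s': 1.7, 'qpos': array([-1.31902319e+00,  8.69065226e-02,  1.75900480e-01,  1.65981878e+00,
       -3.22082850e-05,  1.57078811e+00]), 'dq': array([-5.68921706e-04, -9.05080469e-04, -9.97729019e-05,  2.39401544e-04,
       -9.61808567e-04, -3.09919839e-04]), 'joint_torque': array([-1.54693330e-04, -5.20093024e+01,  4.64857650e+01,  1.59333715e-03,
        2.57455565e-05, -8.06002475e-06]), 'eef_pos': array([ 0.13700542, -0.53265207,  0.23128083]), 'eef_rot': array([-3.11670677e+00, -3.94450337e-01,  5.58113366e-05]), 'force': array([ 0.16218854, -0.20055357, -0.64690527]), 'torque': array([0.01431553, 0.00888184, 0.02853645]), 'finger_force': 0.0, 'finger_gap': 0.08572982436276765}
```

```bash
python3 - <<'E'
import numpy as np,cv2
a=np.load('top.npz')['im'];b=np.load('side.npz')['im']
cv2.imwrite('pics/t_crop.png',cv2.resize(a[130:320,140:460],None,fx=2.5,fy=2.5,interpolation=3)[:,:,::-1])
cv2.imwrite('pics/s_crop.png',cv2.resize(b[140:390,150:450],None,fx=2.4,fy=2.4,interpolation=3)[:,:,::-1])
E
```

```text
(no output)
```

View pics/t_crop.png

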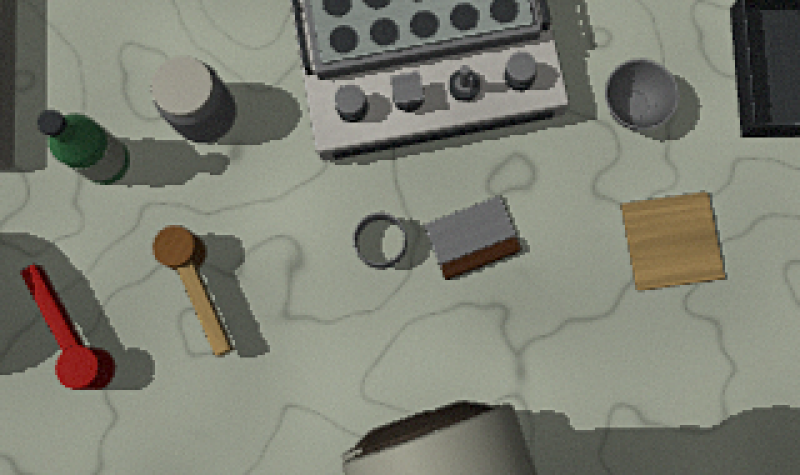

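View pics/s_crop.png

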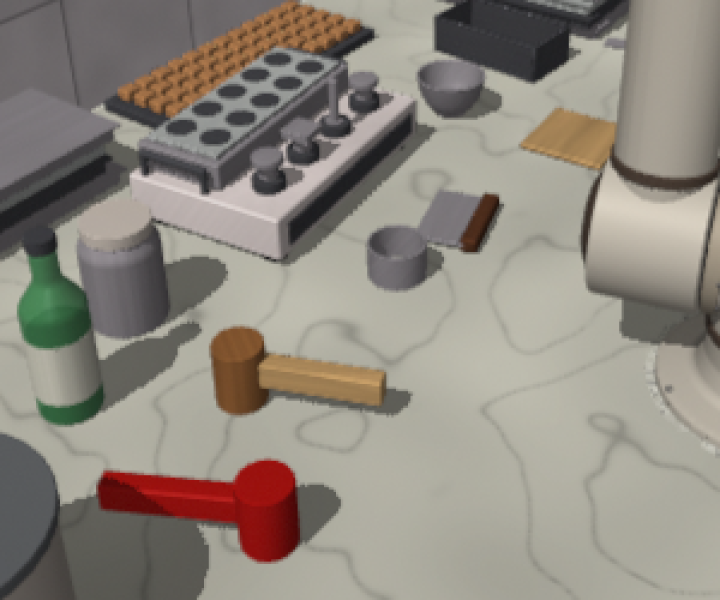

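Top crop: the candidates for the mallet are the brown one (head at about px 211,229) and the red look-alike (px 172,277). I choose the brown one. The pins from left to right are round (280,170), square (303,166), slim (326,163) and round (349,158). The board is at (407,228).

```bash
cat >> h.py <<'E'
def cloud(c,d):
    cal=bot.get_calibration(c);v,u=np.mgrid[0:400,0:640]
    Rm=R.from_rotvec(np.ravel(cal['rvec'])).as_matrix();t=np.ravel(cal['tvec'])
    P=np.stack([(u-cal['cx'])/cal['fx']*d,(v-cal['cy'])/cal['fy']*d,d],-1)
    P=(P-t)@Rm; P[d<=0]=np.nan
    return P
E
python3 - <<'E'
from h import *
f=np.load('top.npz');P=cloud('top',f['d'])
X,Y,Z=P[...,0],P[...,1],P[...,2]
def sel(x0,x1,y0,y1,z0,z1):
    m=(X>x0)&(X<x1)&(Y>y0)&(Y<y1)&(Z>z0)&(Z<z1); return P[m]
print('table z',np.nanmedian(sel(.3,.4,-.1,.1,-.05,.05)[:,2]))
h=sel(.3,.5,.25,.37,.062,.085);c=(h.min(0)+h.max(0))/2;print('head top',len(h),h.mean(0).round(3),c.round(3))
g=sel(.25,.45,.24,.37,.045,.061); 
(vx,vy,x0,y0)=cv2.fitLine(g[:,:2].astype(np.float32),cv2.DIST_HUBER,0,.01,.01).ravel();print('handle',len(g),vx,vy,g.mean(0).round(3),np.degrees(np.arctan2(vy,vx)),g.min(0),g.max(0))
for y in [.085,.015,-.06,-.14]:
    q=sel(.57,.66,y-.033,y+.033,.104,.155);print('pin',y,len(q),((q.min(0)+q.max(0))/2).round(3),q.mean(0).round(3),q[:,2].max().round(3))
b=sel(.3,.47,-.42,-.24,.005,.016);print('board',len(b),cv2.minAreaRect((b[:,:2]*1000).astype(np.float32)))
dk=sel(.5,.66,-.25,.2,.062,.078);print('deck',len(dk),cv2.minAreaRect((dk[:,:2]*1000).astype(np.float32)))
Rt=R.from_rotvec(bot.state()['eef_rot']).as_matrix();print(Rt.round(3)); print(bot.state()['time_s'])
E
```

```text
table z 0.0001762297010770519
head top 234 [0.433 0.324 0.071] [0.387 0.31  0.07 ]
handle 294 0.94313824 0.33240083 [0.356 0.292 0.056] 19.414558 [0.29482919 0.26033534 0.04502021] [0.44489385 0.32434003 0.06099837]
pin 0.085 206 [0.62  0.086 0.112] [0.622 0.087 0.112] 0.12
pin 0.015 173 [0.624 0.017 0.113] [0.616 0.015 0.113] 0.122
pin -0.06 27 [ 0.635 -0.053  0.127] [ 0.616 -0.06   0.134] 0.149
pin -0.14 117 [ 0.626 -0.136  0.115] [ 0.625 -0.136  0.114] 0.122
board 1226 ((385.11126708984375, -333.8330383300781), (169.5599365234375, 168.40968322753906), 0.5177480578422546)
deck 2206 ((602.4659423828125, -49.45491027832031), (114.6925048828125, 400.0229187011719), 0.05476996302604675)
[[ 0.968  0.249 -0.   ]
 [ 0.249 -0.968  0.   ]
 [-0.    -0.    -1.   ]]
1.7
```

Call:
move_arm(moves=[{"slide":[156,-80,-30],"delta_rot":[0,0,-5],"fingers":0},{"slide":[156,-80,-30],"delta_rot":[0,0,-5],"fingers":0},{"slide":[156,-80,-30],"delta_rot":[0,0,-5],"fingers":0},{"slide":[156,-80,-30],"delta_rot":[0,0,-5],"fingers":0},{"slide":[312,-160,-40],"delta_rot":[0,0,-5],"fingers":0},{"slide":[312,-160,-40],"delta_rot":[0,0,-5],"fingers":0},{"slide":[312,-160,-40],"delta_rot":[0,0,-5],"fingers":0},{"slide":[312,-160,-40],"delta_rot":[0,0,-5],"fingers":0},{"slide":[312,-160,-40],"delta_rot":[0,0,-5],"fingers":0}], newtons=120)

```text
time_s: 2.6
eef_pos: [0.4014, -0.2979, 0.2714]
eef_rot: [-3.095, -0.536, -0.001]
force: [-0.3, 0.4, -0.4]
finger_gap: 0.0858
finger_force: 0.0
```

```bash
python3 - <<'E'
from h import *
s=bot.state();print(s['qpos'].round(3),s['eef_pos'].round(3),s['time_s']);print(R.from_rotvec(s['eef_rot']).as_matrix().round(3))
im,d=bot.read_camera('wrist');save('w1.png',im);cal=bot.get_calibration('wrist')
for n,z in [('board',0.0)]:
    print([(np.round(r['point']),r['score'],ray(cal,d,r['point'],z)) for r in bot.landmark_of('wrist',n)[:2]])
E
```

```text
[-0.639 -0.015  0.15   1.735  0.     2.16 ] [ 0.401 -0.298  0.271] 2.6
[[ 0.942  0.336  0.001]
 [ 0.336 -0.942  0.   ]
 [ 0.001 -0.    -1.   ]]
[]
```

View pics/w1.png

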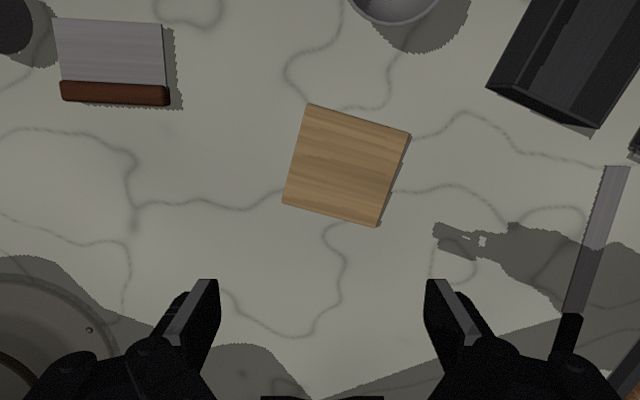

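Wrist view: the board is centred at about (347,165). A knife lies to the right, and the scraper is at top left. The yaw relation means I'll have to flip the gripper at the mallet, so I look at the pins on the way, while the camera still faces them.

Call:
move_arm(moves=[{"slide":[158,-239,-30],"delta_rot":[0,0,10],"fingers":0},{"slide":[158,-239,-30],"delta_rot":[0,0,20],"fingers":0},{"slide":[158,-239,-30],"delta_rot":[0,0,25],"fingers":0},{"slide":[158,-239,-30],"delta_rot":[0,0,25],"fingers":0},{"slide":[158,-239,-30],"delta_rot":[0,0,25],"fingers":0},{"slide":[158,-239,-30],"delta_rot":[0,0,25],"fingers":0},{"slide":[158,-239,-30],"delta_rot":[0,0,25],"fingers":0},{"slide":[158,-239,-30],"delta_rot":[0,0,25],"fingers":0}])

```text
time_s: 3.5
eef_pos: [0.4678, -0.0354, 0.3013]
eef_rot: [-3.13, 0.125, -0.0]
force: [-0.2, -0.1, 0.1]
finger_gap: 0.0857
finger_force: 0.0
```

```bash
python3 - <<'E'
from h import *
im=cv2.imread('pics/w1.png');
s=bot.state();print(s['qpos'].round(3),s['eef_pos'].round(3),s['time_s']);
im,d=bot.read_camera('wrist');save('w2.png',im);cal=bot.get_calibration('wrist');np.savez('w2.npz',im=im,d=d,P=cloud('wrist',d))
for n,z in [('round_a_top',.115),('square_top',.115),('slim_top',.145),('round_a_collar',.07),('square_collar',.07),('slim_collar',.07)]:
    print(n,[(np.round(r['point']).tolist(),round(r['score'],2),ray(cal,d,r['point'],z).round(3).tolist(),ray(cal,d,r['point']).round(3).tolist()) for r in bot.landmark_of('wrist',n)[:4]])
E
```

```text
[-0.081 -0.068  0.158  1.797  0.01   3.14 ] [ 0.468 -0.035  0.301] 3.5
round_a_top [([164.0, 35.0], 0.9, [0.6, 0.086, 0.115], [0.6, 0.086, 0.115])]
square_top [([48.0, 202.0], 0.73, [0.466, 0.232, 0.115], [0.443, 0.303, 0.031]), ([245.0, 14.0], 0.6, [0.611, 0.016, 0.115], [0.611, 0.016, 0.115])]
slim_top []
round_a_collar [([182.0, 41.0], 0.92, [0.6, 0.088, 0.07], [0.595, 0.072, 0.116])]
square_collar []
slim_collar [([338.0, 3.0], 0.69, [0.62, -0.062, 0.07], [0.612, -0.06, 0.115]), ([49.0, 203.0], 0.27, [0.452, 0.269, 0.07], [0.442, 0.301, 0.032])]
```

View pics/w2.png

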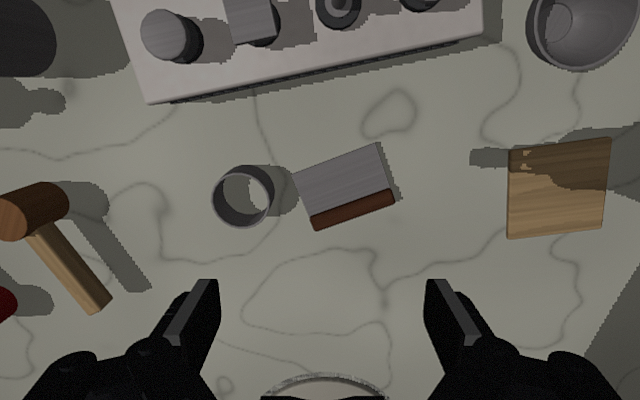

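Round pin head at (170,35), square at (250,15), slim collar at (338,5), and the mallet at left with its handle end at (100,305). The wrist depth looks clean, so I fit the pins, deck, board and mallet from it.

```bash
python3 - <<'E'
from h import *
f=np.load('w2.npz');P=f['P'];im=f['im'].astype(int);X,Y,Z=P[...,0],P[...,1],P[...,2]
def sel(x0,x1,y0,y1,z0,z1): return P[(X>x0)&(X<x1)&(Y>y0)&(Y<y1)&(Z>z0)&(Z<z1)]
q=sel(.57,.64,.05,.125,.109,.12);(c,r)=cv2.minEnclosingCircle((q[:,:2]*1000).astype(np.float32));print('roundL',len(q),np.round(c,1),r,q.mean(0).round(4))
q=sel(.57,.66,-.02,.049,.109,.12);print('sq',len(q),cv2.minAreaRect((q[:,:2]*1000).astype(np.float32)))
# deck front edge
dk=sel(.5,.64,-.3,.2,.066,.074);e=[]
for y in np.arange(-.16,.11,.01):
    k=dk[abs(dk[:,1]-y)<.004]
    if len(k)>5:e.append([np.percentile(k[:,0],1),y])
e=np.array(e,np.float32);l=cv2.fitLine(e,cv2.DIST_HUBER,0,.01,.01).ravel();print('front edge',l.round(4),np.degrees(np.arctan2(l[1],l[0])))
m=(X>.28)&(X<.5)&(Y>-.43)&(Y<-.2)&(Z>.006)&(Z<.015);b=P[m];print('board',len(b),cv2.minAreaRect((b[:,:2]*1000).astype(np.float32)))
h=sel(.25,.5,.2,.4,.066,.078);print('head',len(h),h.min(0).round(3),h.max(0).round(3))
g=sel(.25,.5,.2,.4,.053,.061);l=cv2.fitLine(g[:,:2].astype(np.float32),cv2.DIST_HUBER,0,.001,.001).ravel();print('handle',len(g),l.round(4),np.degrees(np.arctan2(l[1],l[0])),cv2.minAreaRect((g[:,:2]*1000).astype(np.float32)))
# board in top
f=np.load('top.npz');im=f['im'];hsv=cv2.cvtColor(im,cv2.COLOR_RGB2HSV);mk=cv2.inRange(hsv,(8,70,100),(25,255,255));mk[:,:370]=0;mk[:,450:]=0;mk[:180]=0;mk[270:]=0
pts=np.argwhere(mk)[:,::-1].astype(np.float32);rc=cv2.minAreaRect(pts);print(rc,ray(bot.get_calibration('top'),f['d'],rc[0],.01))
E
```

```text
roundL 1945 [600.7  87.8] 20.01270294189453 [0.6007 0.0868 0.1142]
sq 1946 ((607.2044067382812, 13.334783554077148), (33.97242736816406, 38.15336227416992), 6.064886093139648)
front edge [ 0.1135 -0.9935  0.5648 -0.03  ] -83.48074
board 8868 ((400.7193603515625, -324.49188232421875), (119.90718078613281, 121.13771057128906), 3.4813995361328125)
head 1084 [0.41  0.3   0.066] [0.462 0.34  0.073]
handle 1916 [0.9606 0.278  0.3672 0.2949] 16.139025 ((379.6109619140625, 302.0927734375), (175.37608337402344, 36.3256950378418), 15.483482360839844)
((408.4679870605469, 225.82395935058594), (36.134864807128906, 35.687652587890625), 79.69515228271484) [ 0.40005661 -0.32448235  0.01      ]
```

Pins: round L (.601,.0875), square (.609,.013), slim (.617,-.0615), round R (.6255,-.136). Press yaw is 6.5°, and the board centre is (.4005,-.3245). Next I fly to the mallet while flipping the wrist.

Call:
move_arm(moves=[{"slide":[-67,-361,20],"delta_rot":[0,0,-100],"fingers":0},{"slide":[-67,-361,20],"delta_rot":[0,0,-100],"fingers":0},{"slide":[-67,-361,20],"delta_rot":[0,0,-100],"fingers":0},{"slide":[-67,-361,20],"delta_rot":[0,0,-100],"fingers":0},{"slide":[-67,-361,20],"delta_rot":[0,0,-100],"fingers":0},{"slide":[-67,-361,20],"delta_rot":[0,0,-100],"fingers":0},{"slide":[-67,-361,20],"delta_rot":[0,0,-100],"fingers":0},{"slide":[-67,-361,20],"delta_rot":[0,0,-100],"fingers":0},{"slide":[-67,-361,20],"delta_rot":[0,0,-100],"fingers":0},{"slide":[-67,-361,20],"delta_rot":[0,0,-100],"fingers":0},{"slide":[-67,-361,20],"delta_rot":[0,0,-100],"fingers":0},{"slide":[-67,-361,20],"delta_rot":[0,0,-100],"fingers":0}])

```text
time_s: 5.05
eef_pos: [0.4301, 0.3299, 0.2847]
eef_rot: [-2.104, -2.325, -0.012]
force: [0.1, -0.7, -0.5]
finger_gap: 0.0853
finger_force: 0.0
```

Call:
move_arm(moves=[{"slide":[0,0,0],"delta_rot":[0,0,-102],"fingers":0},{"slide":[0,0,0],"delta_rot":[0,0,-102],"fingers":0},{"slide":[0,0,0],"delta_rot":[0,0,-102],"fingers":0},{"slide":[0,0,0],"delta_rot":[0,0,-102],"fingers":0},{"slide":[0,0,0],"delta_rot":[0,0,-102],"fingers":0},{"slide":[0,0,0],"delta_rot":[0,0,-102],"fingers":0},{"slide":[0,0,0],"delta_rot":[0,0,-102],"fingers":0},{"slide":[0,0,0],"delta_rot":[0,0,-102],"fingers":0},{"slide":[0,0,0],"delta_rot":[0,0,-102],"fingers":0},{"slide":[0,0,0],"delta_rot":[0,0,-102],"fingers":0},{"slide":[0,0,0],"delta_rot":[0,0,-102],"fingers":0},{"slide":[0,0,0],"delta_rot":[0,0,-102],"fingers":0}])

```text
time_s: 6.25
eef_pos: [0.4301, 0.3298, 0.2848]
eef_rot: [-0.483, 3.102, 0.015]
force: [-1.3, 0.7, -0.0]
finger_gap: 0.0855
finger_force: 0.0
```

```bash
python3 - <<'E'
from h import *
s=bot.state();p=s['eef_pos'];Rt=R.from_rotvec(s['eef_rot']).as_matrix();print(s['qpos'].round(3),p.round(4),s['time_s']);print(Rt.round(4))
im,d=bot.read_camera('wrist');save('w3.png',im);cal=bot.get_calibration('wrist');P=cloud('wrist',d);np.savez('w3.npz',im=im,d=d,P=P)
X,Y,Z=P[...,0],P[...,1],P[...,2]
def sel(z0,z1,x0=.25,x1=.5,y0=.2,y1=.4): return P[(X>x0)&(X<x1)&(Y>y0)&(Y<y1)&(Z>z0)&(Z<z1)]
h=sel(.068,.076)
if len(h)>20: print('head',len(h),cv2.minEnclosingCircle((h[:,:2]*1000).astype(np.float32)))
g=sel(.0545,.0595,x1=.40);print('handle',len(g),cv2.minAreaRect((g[:,:2]*1000).astype(np.float32)))
l=cv2.fitLine(g[:,:2].astype(np.float32),cv2.DIST_HUBER,0,.001,.001).ravel();print(l.round(4),np.degrees(np.arctan2(l[1],l[0])))
for n,z in [('mallet_grip',.042),('mallet',0)]:
    print(n,[(np.round(r['point']).tolist(),round(r['score'],2),ray(cal,d,r['point'],z).round(3).tolist()) for r in bot.landmark_of('wrist',n)[:4]])
E
```

```text
[0.65  0.089 0.283 1.759 0.007 0.341] [0.4301 0.3298 0.2848] 6.25
[[-9.526e-01 -3.042e-01  7.000e-04]
 [-3.042e-01  9.526e-01  9.700e-03]
 [-3.600e-03  9.000e-03 -1.000e+00]]
head 2102 ((436.3649597167969, 328.03448486328125), 26.94125747680664)
handle 2620 ((350.7655334472656, 292.82574462890625), (113.97221374511719, 21.864826202392578), 22.390827178955078)
[0.9219 0.3874 0.3467 0.2913] 22.795471
mallet_grip [([480.0, 134.0], 0.9, [0.347, 0.481, 0.042]), ([316.0, 105.0], 0.78, [0.373, 0.306, 0.042]), ([100.0, 83.0], 0.57, [0.42, 0.093, 0.042])]
mallet [([321.0, 162.0], 0.89, [0.437, 0.333, 0.0]), ([464.0, 77.0], 0.56, [0.295, 0.455, 0.0])]
```

View pics/w3.png

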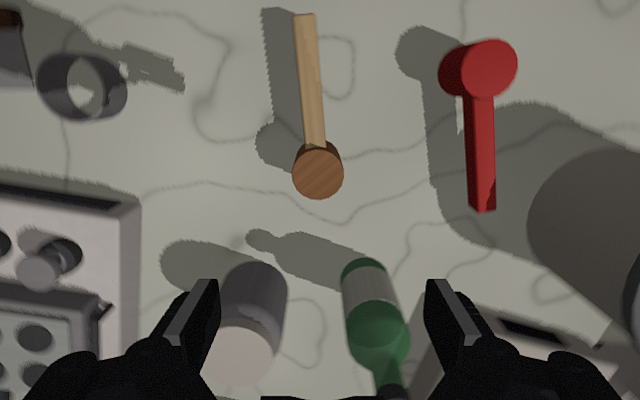

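Wrist view: the brown mallet's head is at (318,172) with its handle pointing up to (304,15). The red one, at (478,70), is left alone. Head (.4364,.328), yaw 22.5°, grip (.3763,.3031).

```bash
cat >> h.py <<'E'
def plan(pos,yaw):
    "slide mm and delta_rot deg from measured pose to tool-down pose with given yaw of tool x"
    s=bot.state();Rt=R.from_rotvec(s['eef_rot']);c,n=np.cos(np.radians(yaw)),np.sin(np.radians(yaw))
    T=R.from_matrix(np.array([[c,n,0],[n,-c,0],[0,0,-1.]]))
    print('slide',(Rt.inv().apply(np.array(pos)-s['eef_pos'])*1000).round(1),'rot',np.degrees((Rt.inv()*T).as_rotvec()).round(2),'t',s['time_s'],'q',s['qpos'].round(2))
E
python3 -c "
from h import *
plan([.3763,.3031,.10],202.5);plan([.3763,.3031,.024],202.5)"
```

```text
slide [ 59.9 -11.4 184.5] rot [ 0.51  0.22 -5.29] t 6.4 q [0.65 0.09 0.28 1.76 0.01 0.35]
slide [ 60.2 -12.1 260.5] rot [ 0.51  0.22 -5.29] t 6.4 q [0.65 0.09 0.28 1.76 0.01 0.35]
```

Call:
move_arm(moves=[{"slide":[60,-11,50],"delta_rot":[0.5,0.2,-5.3],"fingers":0},{"slide":[60,-11,120],"delta_rot":[0.5,0.2,-5.3],"fingers":0},{"slide":[60,-11,185],"delta_rot":[0.5,0.2,-5.3],"fingers":0},{"slide":[60,-11,185],"delta_rot":[0.5,0.2,-5.3],"fingers":0},{"slide":[60,-11,185],"delta_rot":[0.5,0.2,-5.3],"fingers":0},{"slide":[60,-11,185],"delta_rot":[0.5,0.2,-5.3],"fingers":0},{"slide":[60,-11,185],"delta_rot":[0.5,0.2,-5.3],"fingers":0}])

```text
time_s: 7.1
eef_pos: [0.3775, 0.3047, 0.1027]
eef_rot: [-0.616, 3.076, 0.003]
force: [-0.7, 0.2, -0.3]
finger_gap: 0.0855
finger_force: 0.0
```

```bash
python3 -c "
from h import *
plan([.3763,.3031,.024],202.5)"
```

```text
slide [ 2.1 -1.1 78.7] rot [0.08 0.25 0.14] t 7.1 q [ 0.68 -0.08 -0.24  1.41  0.    0.28]
```

Call:
move_arm(moves=[{"slide":[2,-1,40],"delta_rot":[0,0.2,0],"fingers":0},{"slide":[2,-1,78],"delta_rot":[0,0.2,0],"fingers":0},{"slide":[2,-1,78],"delta_rot":[0,0.2,0],"fingers":0},{"slide":[2,-1,78],"delta_rot":[0,0.2,0],"fingers":255},{"slide":[2,-1,78],"delta_rot":[0,0.2,0],"fingers":255},{"slide":[2,-1,78],"delta_rot":[0,0.2,0],"fingers":255},{"slide":[2,-1,78],"delta_rot":[0,0.2,0],"fingers":255},{"slide":[2,-1,78],"delta_rot":[0,0.2,0],"fingers":255},{"slide":[2,-1,78],"delta_rot":[0,0.2,0],"fingers":255},{"slide":[2,-1,78],"delta_rot":[0,0.2,0],"fingers":255}], newtons=120)

```text
time_s: 8.1
eef_pos: [0.3752, 0.3026, 0.023]
eef_rot: [0.619, -3.079, -0.001]
force: [-0.9, 0.3, 6.2]
finger_gap: 0.0204
finger_force: 116.8
```

Call:
move_arm(moves=[{"slide":[0,0,-15],"delta_rot":[0,0,0],"fingers":255},{"slide":[0,0,-40],"delta_rot":[0,0,0],"fingers":255},{"slide":[0,0,-80],"delta_rot":[0,0,0],"fingers":255},{"slide":[0,0,-120],"delta_rot":[0,0,0],"fingers":255},{"slide":[0,0,-160],"delta_rot":[0,0,4],"fingers":255},{"slide":[0,0,-190],"delta_rot":[0,0,10],"fingers":255},{"slide":[0,0,-190],"delta_rot":[0,0,16],"fingers":255},{"slide":[0,0,-190],"delta_rot":[0,0,16],"fingers":255}])

```text
time_s: 8.9
eef_pos: [0.3752, 0.3022, 0.2121]
eef_rot: [0.182, -3.134, 0.001]
force: [-0.1, -0.7, -4.2]
finger_gap: 0.0204
finger_force: 117.7
```

```bash
python3 - <<'E'
from h import *
s=bot.state();p=s['eef_pos'];Rt=R.from_rotvec(s['eef_rot']);print(p.round(4),s['force'],s['finger_gap'],s['finger_force'])
im,d=bot.read_camera('wrist');P=cloud('wrist',d)
# points in tool frame
Q=(P-p)@Rt.as_matrix()
hsv=cv2.cvtColor(im,cv2.COLOR_RGB2HSV)
m=(abs(Q[...,1])<.02)&(Q[...,0]>0.0)&(Q[...,0]<.11)&(Q[...,2]>-.05)&(Q[...,2]<.03)
q=Q[m];print(len(q));
for a in np.arange(0,.11,.01):
    k=q[abs(q[:,0]-a)<.005]
    if len(k)>5:print(round(a,3),len(k),np.percentile(k[:,2],[5,50]).round(4),np.percentile(k[:,1],[2,50,98]).round(4))
t,dt=bot.read_camera('side');np.savez('s2.npz',im=t,d=dt,P=cloud('side',dt))
P=cloud('side',dt);Q=(P-p)@Rt.as_matrix()
m=(abs(Q[...,1])<.05)&(Q[...,0]<-.03)&(Q[...,0]>-.12)&(Q[...,2]<.06)&(Q[...,2]>-.09)
q=Q[m];print('head in tool',len(q),np.percentile(q,[1,50,99],axis=0).round(4))
ty=q[q[:,2]<np.percentile(q[:,2],1)+.004];print(ty.mean(0))
v,u=np.where(m);save('s2.png',cv2.resize(t[max(v.min()-40,0):v.max()+60,max(u.min()-60,0):u.max()+90],None,fx=3,fy=3)[:600,:800])
plan([.601-.066*.9936,.0875-.066*.1132,.20],186.5)
E
```

```text
[0.3752 0.3022 0.2121] [-0.14736622 -0.65877265 -4.15943842] 0.020384700918210968 117.68134474754333
19551
0.0 885 [-0.0429 -0.0327] [-0.0125 -0.0004  0.0114]
0.01 4563 [-0.048  -0.0328] [-0.0194  0.001   0.0194]
0.02 1575 [-0.0334 -0.0326] [-0.0113 -0.0008  0.0097]
0.03 1686 [-0.0335 -0.0326] [-0.0113 -0.0008  0.0094]
0.04 1861 [-0.0336 -0.0326] [-0.0114 -0.0009  0.0095]
0.05 2009 [-0.0336 -0.0326] [-0.0116 -0.0012  0.0093]
0.06 2185 [-0.0337 -0.0326] [-0.0117 -0.0012  0.0091]
0.07 2405 [-0.0337 -0.0326] [-0.0118 -0.0012  0.0091]
0.08 2382 [-0.0337 -0.0325] [-0.0117 -0.0013  0.0088]
head in tool 694 [[-0.0885 -0.019  -0.0486]
 [-0.058   0.0231 -0.0185]
 [-0.0337  0.0315  0.0235]]
[-0.07081686  0.00683269 -0.04668126]
slide [-132.9 -239.5   10.4] rot [-0.08 -0.25  0.4 ] t 9.0 q [ 0.68 -0.08 -0.03  1.62  0.    0.56]
```

View pics/s2.png

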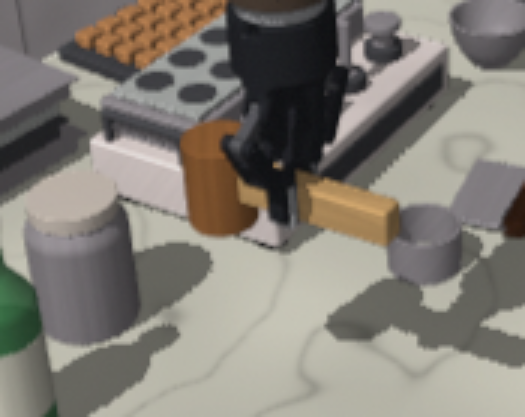

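The mallet is held level: the handle top is flat in the tool frame, with the face about 24 mm below the TCP. Moving over the left round pin.

Call:
move_arm(moves=[{"slide":[-22,-40,3],"delta_rot":[0,-0.2,0.4],"fingers":255},{"slide":[-44,-80,6],"delta_rot":[0,-0.2,0.4],"fingers":255},{"slide":[-66,-120,10],"delta_rot":[0,-0.2,0.4],"fingers":255},{"slide":[-88,-160,10],"delta_rot":[0,-0.2,0.4],"fingers":255},{"slide":[-110,-200,10],"delta_rot":[0,-0.2,0.4],"fingers":255},{"slide":[-126,-228,10],"delta_rot":[0,-0.2,0.4],"fingers":255},{"slide":[-133,-240,10],"delta_rot":[0,-0.2,0.4],"fingers":255},{"slide":[-133,-240,10],"delta_rot":[0,-0.2,0.4],"fingers":255}])

```text
time_s: 9.8
eef_pos: [0.5354, 0.078, 0.1999]
eef_rot: [0.172, -3.135, 0.001]
force: [-0.2, 0.7, -4.4]
finger_gap: 0.0204
finger_force: 118.2
```

```bash
python3 - <<'E'
from h import *
s=bot.state();p=s['eef_pos'];Rt=R.from_rotvec(s['eef_rot']).as_matrix()
print(p.round(4),'head at',(p-.0655*Rt[:,0]).round(4),Rt[:,2].round(3))
plan([.601-.0657*.9936,.0875-.0657*.1132,.126],186.5)
t,dt=bot.read_camera('top');P=cloud('top',dt);X,Y,Z=np.moveaxis(P,-1,0)
q=P[(abs(X-.6)<.06)&(abs(Y-.0875)<.06)&(Z>.235)&(Z<.262)]
if len(q)>5:print(len(q),q.mean(0),q.min(0),q.max(0))
E
```

```text
[0.5354 0.078  0.1999] head at [0.6005 0.0852 0.1998] [-0.002 -0.001 -1.   ]
slide [-0.6  2.1 73.9] rot [-0.05 -0.1  -0.21] t 9.8 q [ 0.15  0.06  0.08  1.6  -0.    0.04]
```

Call:
move_arm(moves=[{"slide":[0,2,25],"delta_rot":[0,0,0],"fingers":255},{"slide":[0,2,52],"delta_rot":[0,0,0],"fingers":255},{"slide":[0,2,73],"delta_rot":[0,0,0],"fingers":255},{"slide":[0,2,73],"delta_rot":[0,0,0],"fingers":255},{"slide":[0,2,40],"delta_rot":[0,0,0],"fingers":255},{"slide":[0,2,0],"delta_rot":[0,0,0],"fingers":255},{"slide":[0,2,0],"delta_rot":[0,0,0],"fingers":255}])

```text
time_s: 10.55
eef_pos: [0.5364, 0.0826, 0.2081]
eef_rot: [-0.176, 3.127, 0.001]
force: [0.8, 0.7, -2.9]
finger_gap: 0.0205
finger_force: 118.6
```

```bash
cat >> h.py <<'E'
def pins():
    for c in ['top','side']:
        t,dt=bot.read_camera(c);P=cloud(c,dt);X,Y,Z=np.moveaxis(P,-1,0)
        for n,(x,y) in dict(RL=(.601,.0875),SQ=(.609,.013),SL=(.617,-.0615),RR=(.6255,-.136)).items():
            q=Z[(np.hypot(X-x,Y-y)<.014)&(Z>.09)&(Z<.155)];print(c,n,len(q),np.median(q).round(4) if len(q) else '',q.max().round(4) if len(q) else '')
E
python3 - <<'E'
from h import *
pins();plan([.6255-.0657*.9936,-.136-.0657*.1132,.20],186.5)
E
```

```text
top RL 0  
top SQ 49 0.1143 0.1202
top SL 36 0.1286 0.1479
top RR 58 0.1147 0.1204
side RL 35 0.0997 0.1045
side SQ 33 0.1137 0.1174
side SL 17 0.1001 0.1076
side RR 32 0.1134 0.1169
slide [   0.4 -227.     3. ] rot [-0.02  0.18 -0.09] t 10.65 q [ 0.15  0.05  0.09  1.6  -0.    0.04]
```

The left round pin is down (top at 0.100 m). Now the right round pin.

Call:
move_arm(moves=[{"slide":[0,-40,0],"delta_rot":[0,0.1,0],"fingers":255},{"slide":[0,-80,0],"delta_rot":[0,0.1,0],"fingers":255},{"slide":[0,-120,0],"delta_rot":[0,0.1,0],"fingers":255},{"slide":[0,-160,0],"delta_rot":[0,0.1,0],"fingers":255},{"slide":[0,-200,0],"delta_rot":[0,0.1,0],"fingers":255},{"slide":[0,-222,2],"delta_rot":[0,0.1,0],"fingers":255},{"slide":[0,-227,3],"delta_rot":[0,0.1,0],"fingers":255},{"slide":[0,-227,3],"delta_rot":[0,0.1,0],"fingers":255},{"slide":[0,-227,3],"delta_rot":[0,0.1,0],"fingers":255}])

```text
time_s: 11.55
eef_pos: [0.5597, -0.1432, 0.1979]
eef_rot: [0.174, -3.135, -0.0]
force: [-0.6, -0.7, -3.3]
finger_gap: 0.0206
finger_force: 118.6
```

```bash
python3 - <<'E'
from h import *
s=bot.state();p=s['eef_pos'];Rt=R.from_rotvec(s['eef_rot']);print(p)
plan([.6255-.0657*.9936,-.136-.0657*.1132,.126],186.5)
im,d=bot.read_camera('wrist');Q=(cloud('wrist',d)-p)@Rt.as_matrix()
for a in (.03,.05,.08):
    k=Q[(abs(Q[...,1])<.02)&(abs(Q[...,0]-a)<.005)&(abs(Q[...,2]+.033)<.012)];print(a,len(k),np.median(k,axis=0).round(4))
E
```

```text
[ 0.55974468 -0.14324488  0.19790719]
slide [-0.6 -0.3 71.9] rot [ 0.01 -0.12 -0.13] t 11.55 q [-0.25  0.15  0.18  1.6  -0.   -0.36]
0.03 1700 [ 0.0301 -0.0004 -0.0337]
0.05 2023 [ 0.0501 -0.0007 -0.0337]
0.08 2253 [ 0.0794 -0.0007 -0.0335]
```

Call:
move_arm(moves=[{"slide":[0,0,25],"delta_rot":[0,0,0],"fingers":255},{"slide":[0,0,51],"delta_rot":[0,0,0],"fingers":255},{"slide":[0,0,72],"delta_rot":[0,0,0],"fingers":255},{"slide":[0,0,72],"delta_rot":[0,0,0],"fingers":255},{"slide":[0,0,40],"delta_rot":[0,0,0],"fingers":255},{"slide":[0,0,0],"delta_rot":[0,0,0],"fingers":255},{"slide":[0,0,-4],"delta_rot":[0,0,0],"fingers":255}])

```text
time_s: 12.3
eef_pos: [0.5615, -0.1436, 0.2083]
eef_rot: [-0.175, 3.131, -0.004]
force: [0.4, 0.4, -3.2]
finger_gap: 0.0205
finger_force: 119.1
```

```bash
python3 - <<'E'
from h import *
pins();plan([.609-.0657*.9936,.013-.0657*.1132,.20],186.5)
E
```

```text
top RL 54 0.1003 0.1058
top SQ 55 0.1147 0.1211
top SL 37 0.1291 0.1472
top RR 0  
side RL 35 0.0995 0.1029
side SQ 41 0.1136 0.1163
side SL 64 0.1215 0.1449
side RR 25 0.0996 0.1033
slide [  0.3 150.2   3.7] rot [-0.09  0.09 -0.11] t 12.4 q [-0.25  0.15  0.19  1.61 -0.   -0.36]
```

Both round pins are down, and the slim and square pins are still up. Now the square pin.

Call:
move_arm(moves=[{"slide":[0,40,0],"delta_rot":[0,0,0],"fingers":255},{"slide":[0,80,0],"delta_rot":[0,0,0],"fingers":255},{"slide":[0,120,0],"delta_rot":[0,0,0],"fingers":255},{"slide":[0,144,2],"delta_rot":[0,0,0],"fingers":255},{"slide":[0,150,4],"delta_rot":[0,0,0],"fingers":255},{"slide":[0,150,4],"delta_rot":[0,0,0],"fingers":255},{"slide":[0,150,4],"delta_rot":[0,0,0],"fingers":255}])

```text
time_s: 13.1
eef_pos: [0.5433, 0.0044, 0.1975]
eef_rot: [0.173, -3.134, 0.001]
force: [-0.2, -0.8, -3.7]
finger_gap: 0.0201
finger_force: 119.1
```

```bash
python3 - <<'E'
from h import *
print(bot.state()['eef_pos']);plan([.609-.0657*.9936,.013-.0657*.1132,.126],186.5)
E
```

```text
[0.54327999 0.0043619  0.19750716]
slide [-0.7  1.2 71.5] rot [-0.04 -0.14 -0.17] t 13.1 q [ 0.01  0.06  0.08  1.6  -0.   -0.1 ]
```

Call:
move_arm(moves=[{"slide":[0,1,25],"delta_rot":[0,0,0],"fingers":255},{"slide":[0,1,51],"delta_rot":[0,0,0],"fingers":255},{"slide":[0,1,72],"delta_rot":[0,0,0],"fingers":255},{"slide":[0,1,72],"delta_rot":[0,0,0],"fingers":255},{"slide":[0,1,40],"delta_rot":[0,0,0],"fingers":255},{"slide":[0,1,0],"delta_rot":[0,0,0],"fingers":255},{"slide":[0,1,-4],"delta_rot":[0,0,0],"fingers":255},{"slide":[0,1,-4],"delta_rot":[0,0,0],"fingers":255}])

```text
time_s: 13.9
eef_pos: [0.5442, 0.0051, 0.2041]
eef_rot: [-0.172, 3.135, -0.001]
force: [-0.9, -0.1, -5.2]
finger_gap: 0.0202
finger_force: 120.2
```

```bash
python3 - <<'E'
from h import *
pins();plan([.4005-.0657*.9936,-.3245-.0657*.1132,.12],186.5);plan([.45,-.15,.20],186.5)
E
```

```text
top RL 16 0.1005 0.1057
top SQ 0  
top SL 0  
top RR 56 0.1009 0.1051
side RL 35 0.1001 0.103
side SQ 38 0.1 0.1028
side SL 68 0.1221 0.1456
side RR 27 0.099 0.1018
slide [ 243.4 -312.5   82.1] rot [-0.03 -0.15 -0.21] t 14.0 q [ 0.01  0.06  0.09  1.6  -0.   -0.1 ]
slide [ 109.6 -144.2    1.7] rot [-0.03 -0.15 -0.21] t 14.0 q [ 0.01  0.06  0.09  1.6  -0.   -0.1 ]
```

All three pins are down and the slim pin is still up at 0.145. Carrying the mallet to the board.

Call:
move_arm(moves=[{"slide":[24,-31,0],"delta_rot":[0,-0.1,0],"fingers":255},{"slide":[52,-67,0],"delta_rot":[0,-0.1,0],"fingers":255},{"slide":[80,-103,0],"delta_rot":[0,-0.1,0],"fingers":255},{"slide":[108,-139,0],"delta_rot":[0,-0.1,0],"fingers":255},{"slide":[136,-175,0],"delta_rot":[0,-0.1,0],"fingers":255},{"slide":[164,-211,0],"delta_rot":[0,-0.1,0],"fingers":255},{"slide":[192,-247,0],"delta_rot":[0,-0.1,0],"fingers":255},{"slide":[220,-283,20],"delta_rot":[0,-0.1,0],"fingers":255},{"slide":[238,-306,50],"delta_rot":[0,-0.1,0],"fingers":255},{"slide":[243,-312,82],"delta_rot":[0,-0.1,0],"fingers":255},{"slide":[243,-312,82],"delta_rot":[0,-0.1,0],"fingers":255},{"slide":[243,-312,82],"delta_rot":[0,-0.1,0],"fingers":255}])

```text
time_s: 15.2
eef_pos: [0.3356, -0.3305, 0.1204]
eef_rot: [0.172, -3.136, -0.002]
force: [0.5, -0.6, -3.4]
finger_gap: 0.0205
finger_force: 119.6
```

```bash
python3 - <<'E'
from h import *
plan([.4005-.0657*.9936,-.3245-.0657*.1132,.034],186.5)
s=bot.state();p=s['eef_pos'];Rt=R.from_rotvec(s['eef_rot'])
im,d=bot.read_camera('wrist');Q=(cloud('wrist',d)-p)@Rt.as_matrix()
for a in (.03,.05,.08):
    k=Q[(abs(Q[...,1])<.02)&(abs(Q[...,0]-a)<.005)&(abs(Q[...,2]+.033)<.012)];print(a,len(k),np.median(k,axis=0).round(4))
t,dt=bot.read_camera('top');P=cloud('top',dt);X,Y,Z=np.moveaxis(P,-1,0)
q=P[(abs(X-.4)<.06)&(abs(Y+.3245)<.06)&(Z>.15)&(Z<.18)];print(p,len(q),q.mean(0) if len(q) else '')
E
```

```text
slide [ 0.5 -1.5 86.4] rot [ 0.07 -0.04 -0.21] t 15.2 q [-0.78 -0.11 -0.24  1.45  0.   -0.89]
0.03 1734 [ 0.0301 -0.0006 -0.034 ]
0.05 2015 [ 0.0501 -0.0006 -0.0335]
0.08 2158 [ 0.0793 -0.0003 -0.0326]
[ 0.33564685 -0.33046699  0.12038332] 291 [ 0.39799437 -0.32323603  0.17007381]
```

Call:
move_arm(moves=[{"slide":[0,-1,20],"delta_rot":[0,1.5,0],"fingers":255},{"slide":[0,-1,40],"delta_rot":[0,1.5,0],"fingers":255},{"slide":[0,-1,58],"delta_rot":[0,1.5,0],"fingers":255},{"slide":[0,-1,70],"delta_rot":[0,1.5,0],"fingers":255},{"slide":[0,-1,77],"delta_rot":[0,1.5,0],"fingers":255},{"slide":[0,-1,81],"delta_rot":[0,1.5,0],"fingers":255},{"slide":[0,-1,84],"delta_rot":[0,1.5,0],"fingers":255},{"slide":[0,-1,86],"delta_rot":[0,1.5,0],"fingers":255},{"slide":[0,-1,86],"delta_rot":[0,1.5,0],"fingers":255},{"slide":[0,-1,86],"delta_rot":[0,1.5,0],"fingers":255}], newtons=120)

```text
time_s: 16.3
eef_pos: [0.3365, -0.3324, 0.0352]
eef_rot: [0.172, -3.112, 0.004]
force: [-0.9, -0.4, -3.8]
finger_gap: 0.0202
finger_force: 120.0
```

Call:
move_arm(moves=[{"slide":[0,0,1],"delta_rot":[0,0,0],"fingers":255},{"slide":[0,0,1.5],"delta_rot":[0,0,0],"fingers":255},{"slide":[0,0,1.5],"delta_rot":[0,0,0],"fingers":255}])

```text
time_s: 16.6
eef_pos: [0.3363, -0.3322, 0.0333]
eef_rot: [0.172, -3.111, 0.003]
force: [-0.4, 0.2, -4.3]
finger_gap: 0.0204
finger_force: 120.0
```

Call:
move_arm(moves=[{"slide":[0,0,1],"delta_rot":[0,0,0],"fingers":255},{"slide":[0,0,1.5],"delta_rot":[0,0,0],"fingers":255},{"slide":[0,0,1.5],"delta_rot":[0,0,0],"fingers":255}])

```text
time_s: 16.9
eef_pos: [0.3362, -0.3323, 0.0329]
eef_rot: [0.172, -3.112, 0.004]
force: [-5.1, 3.0, 6.6]
finger_gap: 0.0203
finger_force: 121.6
```

Contact made (about +10 N), so I release.

Call:
move_arm(moves=[{"slide":[0,0,0],"delta_rot":[0,0,0],"fingers":255},{"slide":[0,0,0],"delta_rot":[0,0,0],"fingers":180},{"slide":[0,0,0],"delta_rot":[0,0,0],"fingers":150},{"slide":[0,0,0],"delta_rot":[0,0,0],"fingers":100},{"slide":[0,0,0],"delta_rot":[0,0,0],"fingers":60},{"slide":[0,0,0],"delta_rot":[0,0,0],"fingers":60},{"slide":[0,0,0],"delta_rot":[0,0,0],"fingers":60}], newtons=20)

```text
time_s: 17.6
eef_pos: [0.3363, -0.3322, 0.0318]
eef_rot: [0.172, -3.111, 0.003]
force: [-0.0, -0.2, -0.6]
finger_gap: 0.0655
finger_force: 0.0
```

Call:
move_arm(moves=[{"slide":[0,0,-15],"delta_rot":[0,0,0],"fingers":60},{"slide":[0,0,-40],"delta_rot":[0,0,0],"fingers":60},{"slide":[0,0,-80],"delta_rot":[0,0,0],"fingers":60},{"slide":[0,0,-120],"delta_rot":[0,0,0],"fingers":60},{"slide":[0,0,-160],"delta_rot":[0,0,0],"fingers":60},{"slide":[0,0,-190],"delta_rot":[0,0,0],"fingers":60},{"slide":[0,0,-190],"delta_rot":[0,0,0],"fingers":60},{"slide":[0,0,-190],"delta_rot":[0,0,0],"fingers":60}])

```text
time_s: 18.4
eef_pos: [0.3413, -0.3317, 0.2229]
eef_rot: [0.172, -3.113, 0.005]
force: [-0.2, 0.1, -1.4]
finger_gap: 0.0653
finger_force: 0.0
```

```bash
python3 - <<'E'
from h import *
pins();print(bot.state()['eef_pos'],bot.state()['time_s'])
t,dt=bot.read_camera('top');P=cloud('top',dt);X,Y,Z=np.moveaxis(P,-1,0)
q=P[(abs(X-.4)<.06)&(abs(Y+.3245)<.06)&(Z>.073)&(Z<.10)];print(len(q),q.mean(0) if len(q) else '')
im,_=bot.read_camera('side');save('end.png',cv2.resize(im[120:320,200:450],None,fx=3,fy=3))
E
```

```text
top RL 55 0.1004 0.1051
top SQ 55 0.1008 0.1077
top SL 36 0.129 0.1492
top RR 58 0.1015 0.106
side RL 37 0.0992 0.1021
side SQ 35 0.0996 0.1035
side SL 67 0.1217 0.1454
side RR 31 0.0995 0.1017
[ 0.34079702 -0.3312768   0.22115637] 18.5
221 [ 0.40189749 -0.32640713  0.08161396]
```

View pics/end.png

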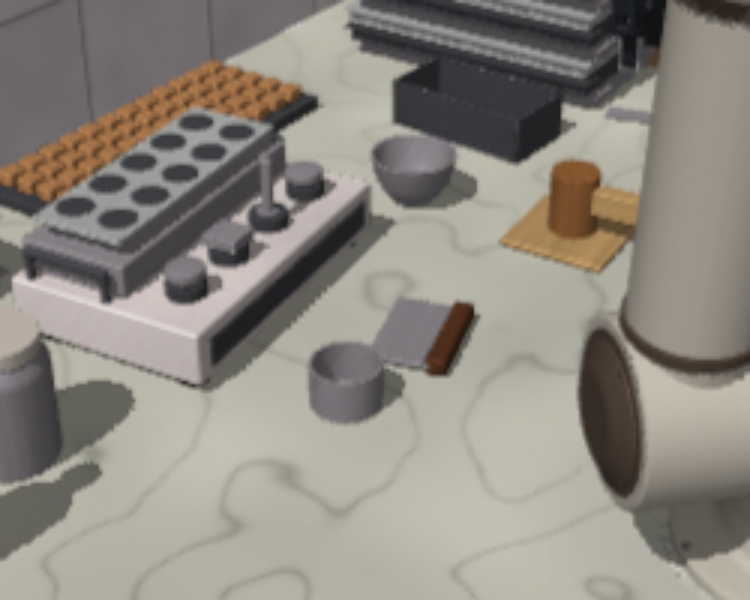

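The mallet stands upright on the board at (575,200), with its head top at 0.082 m and about 2 mm off centre. Three pins are down and the slim one is up at (268,185).

```bash
python3 -c "
from plant import bot
print(bot.close_job())"
```

```text
the job is handed in; nothing more can be done
None
```

The job is handed in, with no verdict returned: my last measurements showed both round pins and then the square pin knocked down, the slim pin still up, and the mallet standing released on the board about 2 mm off centre.

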